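# Secure the clamp pin with its spring clip

### The job

The cross pin of the swing clamp has no clip on it. Take the red-gripped hairpin spring clip out of the wooden rack and push it down over the bare neck of the pin, between the bracket and the end collar, until it snaps past its bulges and sits fully home on the pin; then let go of it. Leave the yellow and blue clips in their pockets.

Things in the scene. Friction and masses are not known exactly. Their poses are not given: they have to be found in the camera images.
- red_mid (a point): Clip to use: flat hairpin, two sprung steel legs, red grip on top. Point: middle of its seat, where the pin's axis ends up. z up to grip, y across the legs, x thickness (symmetric). Grip block 14(x) x 36(y) mm, 11-61 mm above the point; take it 42 mm above, across the 14. Legs (8 mm wire) end 44 below, mouth 40 wide; bulges 16 below leave 11 mm: 10-20 N to push past. Seat gap 19 grips the pin. 93 g.
- pin_neck (a point): Middle of the bare neck of the fixed, level steel cross pin, 20 mm diameter, on its axis, 85 mm above the bench. x along the pin to its free end, z up. Neck 40 mm long: green bracket cheek (top 15 mm above the axis) begins 20 mm to -x, dark end collar 28 mm in diameter 20 mm to +x. The clip comes from above, its x along the pin, its point onto this point; its grip's underside then stops it within 1 mm.
- yellow_mid (a point): Bystander: like the red clip, same outside sizes, but a yellow grip and too wide for this pin; same point and axes. The three clips stand grip up, in any order, in 40 mm deep pockets of a fixed wooden rack 46 mm high, 75 mm apart in line along their y. They may lean 5 degrees about y. Points about 50 mm above the bench; lift 50 mm or more to clear a pocket.
- blue_mid (a point): Bystander: like the red clip, same outside sizes, but a blue grip and too narrow for this pin; same point and axes. Stands in the same rack.
Mind the look-alikes: they are no part of the job. Leave any black or pink look-alike of the part that bears red_mid alone.

How it is judged (in metres and radians):
At the end, for the whole second after the job is handed in: The red clip is snapped on the pin's neck and let go: the middle of its seat within 7 mm of the pin's centre line in height and to the side, within 16 mm of the middle of the neck along the pin, and the clip square across the pin to 0.3 rad (it may swing about the pin) (x of red_mid in the frame of pin_neck between -0.016 and 0.016 m and y of red_mid in the frame of pin_neck between -0.007 and 0.007 m and z of red_mid in the frame of pin_neck between -0.007 and 0.007 m and angle between the x axis of red_mid and the x axis of pin_neck, either way round below 0.3 rad); the robot touches nothing.
It fails at once if the yellow clip is moved more than 30 mm (distance of yellow_mid from where it was at the start of the episode above 0.03 m).
It fails at once if the blue clip is moved more than 30 mm (distance of blue_mid from where it was at the start of the episode above 0.03 m).
It also fails if it takes over 35 s, if anything falls off the work surface, if the arm or the gripper's body presses on something with over 40 N, if the wrist force passes 120 N, or if a joint passes its speed limit or range.

### The arm

A 6-joint arm with a two-finger parallel gripper is mounted at the origin on the work surface. World frame = base frame: x ahead of the robot, y to its left, z up, the work surface at z = 0. Lengths are in mm, angles in rad, forces in N, time in s.
With the tool pointing down it reaches from about 350 to 875 mm from the base axis. Payload 4.2 kg.
Tool frame: the origin (TCP) lies at the very end of the fingers, on their centre line; the grasp point (between the pads) lies 19 mm behind it (pinch_z is the distance from the TCP to the grasp point, in mm); z points along the fingers, y is the line along which they close (so a half turn about z gives the same grasp; the last joint's range is limited). The gripper opens to 85 mm and grips with 20 to 120 N. Pads are 22 mm wide; open, the fingers measure 114 mm over their backs; the gripper's body (76 mm by 85 mm) begins 54 mm behind the grasp point. The pads swing forward as they close: fully open they stand 13 mm farther back than shut.
Start: joints at [1.544, 0.385, 0.008, 0, -1.194, -0.259], TCP at [176.171, 599.636, 231.312] pointing down, gripper open.
Joint ranges: [-3.14, 3.14], [-1.21, 2.06], [-1.07, 1.41], [-3.16, 2.05], [-2.99, -0.16], [-3.1, 3.1]. Speed limits (rad/s): [2.79, 2.79, 3.14, 3.14, 3.14, 3.14].

### API

Orientations are given as a unit quaternion [x, y, z, w].
In Python, from bench import * gives the robot as it stands.
- The arm moves only by the tool arm_command, never from a script. Its argument "steps" is one flat list of numbers, 4 for each row, row after row: the shift along the tool's x, y, z in m, then the turn about the tool's z in rad. In form: [tx, ty, tz, roll, tx, ty, tz, roll, ...]. A call has 1 to 20 rows; each row shifts and turns the commanded pose from where the row before left it, along the tool's axes as they then stand; what a row does not reach is not made up. A row lasts 1/8 s, in which the tool goes at most 62.5 mm and 10.7 degrees, less where a joint would pass 70% of its speed; a pose out of reach is approached as far as the arm can. A call with a gripper value outside its range is refused whole. "grip" is the finger opening in m, from 0 to 0.0854, set as the call begins (left out, the last holds). The fingers move at their own pace and stop on an object; the grip force is fixed at half the most. Time passes only in rows, so rows that do not move let the fingers close. It gives the time, the measured TCP pose, the force, the opening and the grip force at its end, in the units of the state.
- read_state(): the state, without advancing time (a new reading comes with each control period).
- get_image(name): name is "scene" or "top" or "wrist"; returns the picture (384x512x3 uint8, red, green, blue); there is no depth.
- get_calibration(name): a dict with "camera_matrix" (3x3 intrinsics, pixels), "cam_to_world" (4x4, takes a point from camera to world coordinates). Camera axes: x right, y down, z forward; pixel columns grow to the right and rows downward; lengths in mm; the calibration is good to about 2 mm. A picture is of the moment at which its call begins: read the wrist's pose just before it. get_calibration takes no time and is no camera call; for the wrist camera it gives the pose at the moment of the call.
- job_done(): hands the job in; it is judged then, once.
The state is a dict: "clock": time; "joints": joint angles; "joint_vel": joint speeds; "joint_efforts": joint torques, N m; "position": TCP position; "ee_rot": TCP orientation; "contact_force": force on the tool from outside, world axes, zero at the start; "wrist_torque": the same for the moment, N m; "gripper_width": finger opening in mm; "grasp_force": force on a finger pad.
Only numpy, scipy, OpenCV 4.12 (cv2) and the standard library are available. Lean on these libraries where they do the work, as an engineer would, in place of code of your own. Each camera call takes 0.05 s, during which the arm holds its last target. There are 200 camera calls.

## Working session

There is one attempt and no reset: what is moved stays moved. The work goes in short steps, Python scripts to look and compute and a tool call to move; the robot and the scene stay as the last step left them, time stands still between calls to the robot, and variables do not carry over. Pictures are saved under pics/ and viewed, at most 10 in all, crops included, and the job is handed in when it is done.

Besides the shell and the picture viewer there is one more tool, called after "Call:" as a command line: name --argument value ..., lists and objects as JSON in quotes. arm_command: Moves the arm, as the interface text tells. Its arguments: {"type":"object","properties":{"steps":{"type":"array","items":{"type":"number"}},"grip":{"type":"number"}},"required":["steps"]}

```bash
mkdir -p pics; python3 - <<'E'
from bench import *
import cv2,numpy as np
s=read_state();print(s['clock'],s['position'],s['ee_rot'],s['gripper_width'])
for n in("scene","top"):
    im=get_image(n);cv2.imwrite(f"pics/{n}0.png",cv2.cvtColor(im,cv2.COLOR_RGB2BGR))
    c=get_calibration(n);print(n,np.round(c['camera_matrix'],1).tolist(),np.round(c['cam_to_world'],3).tolist())
E
```

```text
0.0 [175.99550328 599.10113486 230.22274095] [ 9.89797564e-01 -1.42476662e-01 -1.18919947e-04  1.08141408e-03] 85.06305626393026
scene [[367.9, 0.0, 257.6], [0.0, 367.9, 193.4], [0.0, 0.0, 1.0]] [[-0.748, 0.471, -0.468, 952.206], [0.664, 0.508, -0.55, 404.072], [-0.021, -0.722, -0.692, 664.759], [0.0, 0.0, 0.0, 1.0]]
top [[362.9, 0.0, 252.6], [0.0, 362.9, 193.2], [0.0, 0.0, 1.0]] [[0.005, -0.998, 0.062, 517.647], [-1.0, -0.006, -0.009, -34.351], [0.01, -0.062, -0.998, 937.335], [0.0, 0.0, 0.0, 1.0]]
```

View pics/scene0.png

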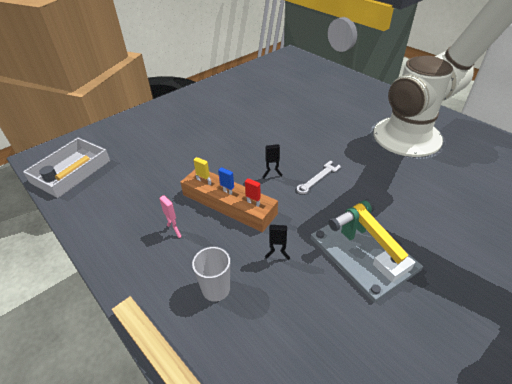

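View pics/top0.png

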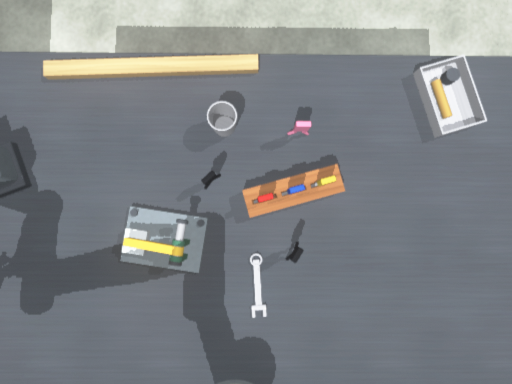

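The scene view shows the yellow, blue and red grips in the rack at about (201,168), (226,179) and (253,188). There are black look-alikes at (272,160) and (278,240), and a pink one at (168,215). In the top view the red one is at (265,198). The rack clip with the red grip is the one described. The pin is near scene (345,220) and top (180,232). I'll confirm with an enlarged crop.

```bash
cat > h.py <<'E'
from bench import *
import cv2,numpy as np
def ray(n,uv,c=None):
    c=c or get_calibration(n);K=np.array(c['camera_matrix']);T=np.array(c['cam_to_world'])
    d=T[:3,:3]@np.linalg.solve(K,[uv[0],uv[1],1.]);return T[:3,3],d/np.linalg.norm(d)
def plane(n,uv,z,c=None):
    o,d=ray(n,uv,c);return o+d*(z-o[2])/d[2]
def tri(rs):
    A=sum(np.eye(3)-np.outer(d,d) for o,d in rs);b=sum((np.eye(3)-np.outer(d,d))@o for o,d in rs);return np.linalg.solve(A,b)
def blob(im,lo,hi,lo2=None,hi2=None,roi=None,amin=20):
    h=cv2.cvtColor(im,cv2.COLOR_RGB2HSV);m=cv2.inRange(h,lo,hi)
    if lo2: m|=cv2.inRange(h,lo2,hi2)
    if roi: k=np.zeros_like(m);k[roi[1]:roi[3],roi[0]:roi[2]]=255;m&=k
    cs,_=cv2.findContours(m,cv2.RETR_EXTERNAL,cv2.CHAIN_APPROX_NONE)
    return sorted([c for c in cs if cv2.contourArea(c)>amin],key=cv2.contourArea,reverse=True)
RED=((0,150,60),(5,255,255),(173,150,60),(180,255,255));YEL=((22,150,100),(32,255,255));BLU=((105,150,50),(130,255,255))
E
python3 - <<'E'
from h import *
for n,rr in(("scene",(180,150,280,210)),("top",(240,160,350,220))):
    im=cv2.cvtColor(cv2.imread(f"pics/{n}0.png"),cv2.COLOR_BGR2RGB)
    for k,c in(("r",RED),("y",YEL),("b",BLU)):
        b=blob(im,*c,roi=rr) if len(c)==4 else blob(im,*c,None,None,rr)
        if b:
            M=cv2.moments(b[0]);p=(M['m10']/M['m00'],M['m01']/M['m00']);print(n,k,len(b),np.round(p,1),cv2.minAreaRect(b[0]),[np.round(plane(n,p,z)) for z in (86,111)])
bgr=[cv2.imread(f"pics/{n}0.png") for n in("scene","top")]
a=cv2.resize(bgr[0][150:290,180:420],None,fx=3.3,fy=3.3,interpolation=2)[:, :790]
b=cv2.resize(bgr[1][165:275,115:355],None,fx=3.3,fy=3.3,interpolation=2)[:, :790]
cv2.imwrite("pics/cropA.png",cv2.resize(np.vstack([a[:300],b[:300]]),(790,600)))
cv2.imwrite("pics/cropB.png",np.hstack([cv2.resize(bgr[0][190:260,310:400],(396,308),interpolation=2),cv2.resize(bgr[1][200:280,115:205],(396,352),interpolation=2)[:308]]))
E
```

```text
scene r 1 [252.4 189.2] ((252.49508666992188, 189.45050048828125), (22.089824676513672, 14.229032516479492), 84.2894058227539) [array([560., -74.,  86.]), array([577., -53., 111.])]
scene y 1 [201.2 167.5] ((201.12997436523438, 167.9099884033203), (21.354625701904297, 13.01076602935791), 81.8698959350586) [array([ 602., -219.,   86.]), array([ 617., -192.,  111.])]
scene b 1 [226.  177.8] ((226.11541748046875, 177.923095703125), (21.20993995666504, 13.14768123626709), 82.87498474121094) [array([ 580., -147.,   86.]), array([ 596., -123.,  111.])]
top r 1 [264.9 197.2] ((264.9905700683594, 197.2169952392578), (6.181224346160889, 15.796463012695312), 74.05460357666016) [array([561., -71.,  86.]), array([560., -70., 111.])]
top b 1 [296.1 188.5] ((296.11767578125, 188.47061157226562), (4.850712776184082, 15.522278785705566), 75.96376037597656) [array([ 582., -145.,   86.]), array([ 580., -141.,  111.])]
```

View pics/cropA.png

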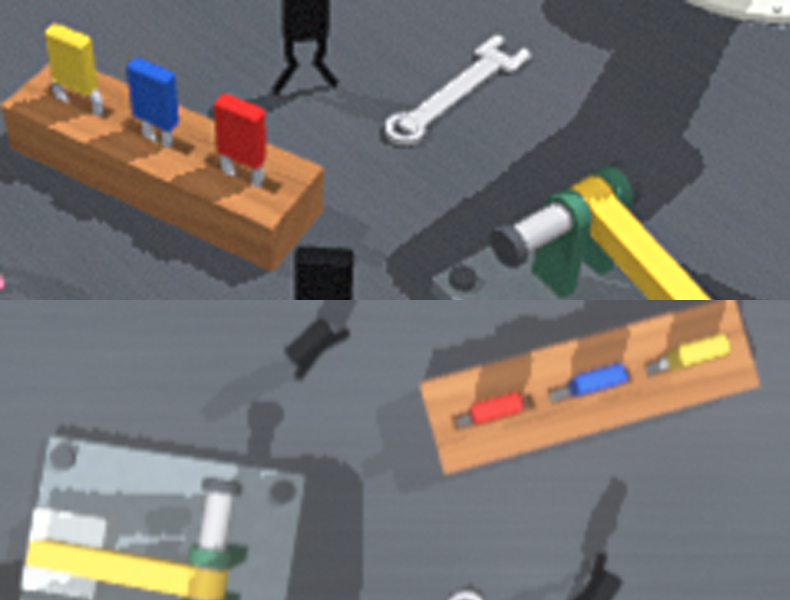

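View pics/cropB.png

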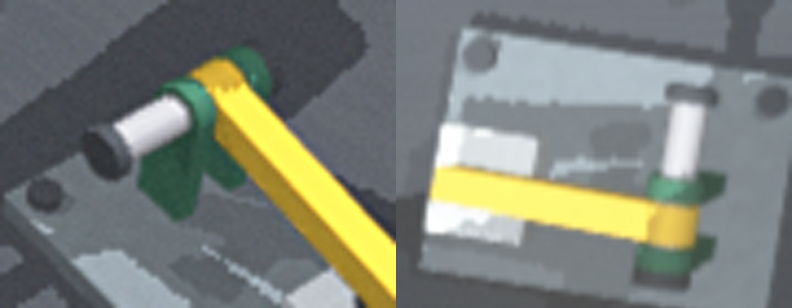

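The crop confirms it. The red grip, at crop (240,130) in the scene half and (497,407) in the top half, is the steel-legged clip at the near end of the rack. The pin neck lies between the dark collar at (690,95) and the green cheek at (682,177) in the second crop. Moving above the red clip.

Call:
arm_command --steps '[0.04,0.0383,0,0,0.04,0.0383,0,0,0.04,0.0383,0,0,0.04,0.0383,0,0,0.04,0.0383,0,0,0.04,0.0383,0,0,0.04,0.0383,0,0,0.04,0.0383,0,0,0.04,0.0383,0,0,0.04,0.0383,0,0,0.04,0.0383,0,0,0.04,0.0383,0,0,0.04,0.0383,0,0,0.04,0.0383,0,0,0,0,0,0.168,0,0,0,0.168,0,0,0,0.168,0,0,0,0.168,0,0,0,0.168,0,0,0,0.168]' --grip 0.06

```text
clock: 2.6
position: [561.9, -72.7, 230.7]
ee_rot: [0.796, -0.605, -0.001, 0.0]
contact_force: [-0.1, 0.5, -0.7]
gripper_width: 60.3
grasp_force: 0.0
```

```bash
python3 - <<'E'
from h import *
from scipy.spatial.transform import Rotation as R
s=read_state();print(s['clock'],s['position'],np.round(R.from_quat(s['ee_rot']).as_matrix(),3).tolist(),s['gripper_width'],s['joints'])
c=get_calibration("wrist");im=get_image("wrist");cv2.imwrite("pics/w1.png",cv2.cvtColor(im,cv2.COLOR_RGB2BGR))
print(np.round(c['cam_to_world'],3).tolist())
for b in blob(im,*RED)[:2]:
    M=cv2.moments(b);p=(M['m10']/M['m00'],M['m01']/M['m00']);r=cv2.minAreaRect(b);print(np.round(p,1),r,[np.round(plane("wrist",p,z,c),1) for z in (86,111)])
    q=cv2.boxPoints(r);print([np.round(plane("wrist",x,111,c),1)[:2] for x in q])
E
```

```text
2.6 [561.9071708  -72.70438944 230.72800958] [[0.268, -0.963, -0.001], [-0.963, -0.268, 0.0], [-0.0, 0.001, -1.0]] 60.349381940428685 [ 1.57103740e-01  2.86701125e-01 -1.38445831e-01 -2.79945539e-04
 -1.14688587e+00  1.14277955e-01]
[[-0.964, -0.253, -0.086, 583.383], [-0.267, 0.915, 0.302, -150.424], [0.002, 0.314, -0.949, 373.794], [0.0, 0.0, 0.0, 1.0]]
[254.4 180.8] ((254.5, 180.0), (44.0, 13.0), 90.0) [array([560.4, -69.3,  86. ]), array([562.4, -76.4, 111. ])]
[array([573.9, -95.9]), array([562.4, -99.1]), array([550.6, -57.5]), array([562.7, -54.2])]
```

View pics/w1.png

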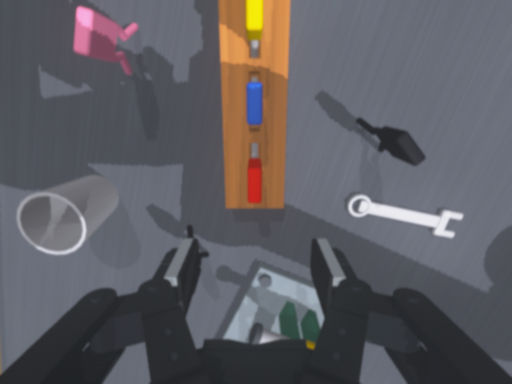

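The wrist view shows the red grip at (254,180), with columns 248–261 centred under the tool and aligned with it. Blue is at (254,103), well clear. Going down and closing.

Call:
arm_command --steps '[0,0,0.04,0,0,0,0.04,0,0,0,0.04,0,0,0,0.02,0,0,0,0.018,0,0,0,0,0]'

```text
clock: 3.4
position: [561.0, -72.8, 71.6]
ee_rot: [0.798, -0.602, -0.002, 0.001]
contact_force: [0.5, 0.1, 0.5]
gripper_width: 60.2
grasp_force: 0.0
```

Call:
arm_command --steps '[0,0,0,0,0,0,0,0,0,0,0,0,0,0,0,0,0,0,0,0,0,0,0,0,0,0,0,0]' --grip 0.0

```text
clock: 4.28
position: [561.8, -73.0, 73.9]
ee_rot: [0.798, -0.603, -0.0, 0.001]
contact_force: [-2.2, -0.8, 7.7]
gripper_width: 13.1
grasp_force: 60.1
```

Call:
arm_command --steps '[0,0,-0.02,0,0,0,-0.04,0,0,0,-0.045,0,0,0,-0.045,0,0,0,0,0]'

```text
clock: 4.9
position: [564.1, -72.5, 226.9]
ee_rot: [0.798, -0.603, 0.003, -0.003]
contact_force: [-0.2, -0.2, -1.6]
gripper_width: 13.3
grasp_force: 59.3
```

```bash
python3 - <<'E'
from h import *
for uv in((181.8,221.6),(181.,231.8),(180.,240.2),(175.5,263)): print("top",np.round(plane("top",uv,85),1))
# scene crop scale 4.4, origin 310,190: collar centre (103,152), neck mid, bracket start
for p in((112,145),(150,125),(188,108)): print("scene",np.round(plane("scene",(310+p[0]/4.4,190+p[1]/4.4),85),1))
im=get_image("scene");t=get_image("top")
cv2.imwrite("pics/s2.png",np.hstack([cv2.resize(cv2.cvtColor(im[120:260,170:370],cv2.COLOR_RGB2BGR),(400,280)),cv2.resize(cv2.cvtColor(t[150:290,110:310],cv2.COLOR_RGB2BGR),(400,280))]))
print(read_state()['clock'])
E
```

```text
top [503.  122.9  85. ]
top [479.3 124.4  85. ]
top [459.8 126.3  85. ]
top [407.2 135.8  85. ]
scene [499.8 121.   85. ]
scene [476.6 125.   85. ]
scene [454.3 130.4  85. ]
5.0
```

View pics/s2.png

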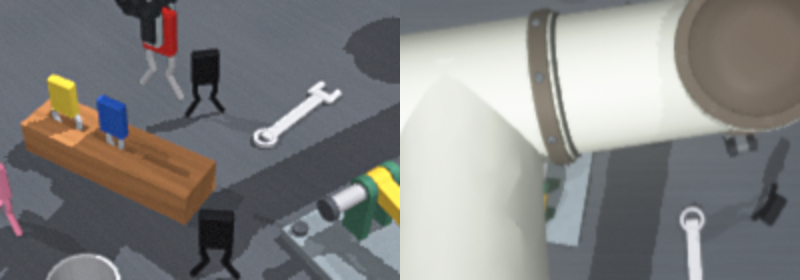

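The red clip is held clear of the rack (left panel, (168,45)), and yellow and blue are still in their pockets. The neck is near (478,124.5). I'll move to just beyond it and take one close wrist look.

Call:
arm_command --steps '[-0.03,-0.0007,0,0,-0.045,-0.001,0,0,-0.05,-0.001,0,0,-0.05,-0.001,0,0,-0.05,-0.001,0,0,-0.045,-0.001,0,0,-0.025,0,0,0,0,0,0,0.142,0,0,0,0.142,0,0,0,0.14,0,0,0,0,0,0,0,0]'

```text
clock: 6.5
position: [486.6, 212.3, 222.2]
ee_rot: [-0.654, 0.757, 0.0, -0.001]
contact_force: [0.7, 0.2, -0.6]
gripper_width: 13.3
grasp_force: 59.2
```

```bash
python3 - <<'E'
from h import *
from scipy.spatial.transform import Rotation as R
s=read_state();print(s['clock'],s['position'],np.round(R.from_quat(s['ee_rot']).as_matrix(),3).tolist(),s['gripper_width'])
c=get_calibration("wrist");im=get_image("wrist");np.save("w2.npy",np.array(c,dtype=object),allow_pickle=True)
b=cv2.cvtColor(im,cv2.COLOR_RGB2BGR);cv2.imwrite("pics/w2.png",b)
o=np.array(c['cam_to_world']);p=np.linalg.inv(o)@np.array([478,124.5,85,1]);p=np.array(c['camera_matrix'])@p[:3];print(np.round(o,3).tolist(),p[:2]/p[2])
E
```

```text
6.5 [486.64136462 212.29999668 222.18293544] [[-0.145, -0.989, -0.002], [-0.989, 0.145, -0.001], [0.002, 0.002, -1.0]] 13.263281884050064
[[-0.989, 0.139, 0.043, 474.969], [0.145, 0.94, 0.309, 132.653], [0.003, 0.312, -0.95, 365.359], [0.0, 0.0, 0.0, 1.0]] [249.04571085  86.8010896 ]
```

View pics/w2.png

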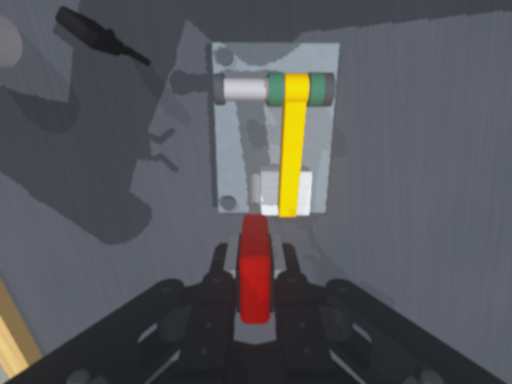

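The wrist view shows the pin level in the image. The neck runs between the collar (about column 224) and the green cheek (about column 267), centred on row ~89. The red grip in the hand spans columns 240–271 and rows 215–323.

```bash
python3 - <<'E'
from h import *
c=np.load("w2.npy",allow_pickle=True).item();im=cv2.cvtColor(cv2.imread("pics/w2.png"),cv2.COLOR_BGR2RGB)
h=cv2.cvtColor(im,cv2.COLOR_RGB2HSV)
print(h[90,206:280:2].tolist());print(im[70:112,245].sum(1).tolist(),im[70:112,232].sum(1).tolist(),im[70:112,260].sum(1).tolist())
R=np.array([[-0.145,-0.989],[-0.989,0.145]]).T;tcp=np.array([486.6,212.3])
for uv in((224,89.5),(267,89.5),(245.5,89.5),(321,89.5)): w=plane("wrist",uv,85,c);w2=plane("wrist",uv,95,c);print(uv,np.round(w,1),np.round(w2,1),"tool xy",np.round(R@(w[:2]-tcp),1))
b=blob(im,*RED)[0].reshape(-1,2);
for r in(225,240,260,280,300,318):
    q=b[b[:,1]==r][:,0];print(r,q.min(),q.max())
uv=(256,b[:,1].max());w=plane("wrist",uv,260,c);print(uv,R@(w[:2]-tcp))
E
```

```text
[[112, 33, 86], [112, 34, 83], [113, 28, 82], [111, 30, 85], [110, 30, 102], [109, 32, 110], [111, 30, 111], [113, 30, 111], [111, 28, 117], [120, 14, 184], [120, 13, 210], [118, 14, 213], [120, 13, 213], [120, 13, 213], [123, 13, 213], [120, 13, 213], [123, 13, 213], [120, 13, 213], [123, 13, 213], [120, 12, 213], [120, 11, 213], [120, 12, 214], [120, 12, 213], [123, 13, 214], [123, 12, 213], [120, 11, 213], [120, 11, 213], [120, 11, 213], [123, 12, 214], [120, 12, 212], [128, 12, 172], [94, 14, 143], [76, 87, 140], [76, 100, 143], [76, 99, 144], [76, 99, 144], [76, 97, 144]]
[417, 371, 349, 345, 345, 345, 349, 369, 416, 472, 511, 541, 565, 587, 604, 617, 619, 619, 624, 626, 621, 605, 589, 575, 560, 543, 513, 481, 443, 408, 371, 347, 343, 348, 348, 348, 348, 347, 347, 345, 347, 347] [376, 354, 348, 347, 349, 349, 352, 373, 424, 479, 519, 547, 569, 591, 608, 614, 619, 620, 623, 624, 617, 601, 585, 568, 553, 536, 510, 472, 439, 407, 395, 422, 456, 470, 471, 472, 474, 472, 472, 470, 467, 468] [418, 374, 354, 351, 350, 352, 352, 364, 407, 460, 503, 535, 561, 583, 602, 614, 619, 622, 624, 627, 621, 612, 597, 583, 566, 548, 520, 487, 453, 418, 377, 354, 351, 349, 349, 348, 348, 348, 348, 346, 346, 346]
(224, 89.5) [500.9 123.5  85. ] [500.  123.8  95. ] tool xy [ 85.8 -27.1]
(267, 89.5) [462.1 129.2  85. ] [462.6 129.3  95. ] tool xy [85.8 12.1]
(245.5, 89.5) [481.5 126.3  85. ] [481.3 126.5  95. ] tool xy [85.8 -7.5]
(321, 89.5) [413.4 136.3  85. ] [415.6 136.2  95. ] tool xy [85.8 61.4]
225 244 265
240 241 268
260 239 270
280 240 269
300 240 269
318 242 268
(256, np.int32(323)) [-16.57599713   0.8985331 ]
```

Call:
arm_command --steps '[0.025,-0.002,0,0,0.035,-0.003,0,0,0.0265,-0.0025,0,0,0,0,0,0,0,0,0.03,0,0,0,0.03,0,0,0,0.017,0,0,0,0,0,0,0,0,0]'

```text
clock: 7.68
position: [482.5, 126.3, 147.2]
ee_rot: [-0.653, 0.757, -0.0, 0.001]
contact_force: [1.1, 0.0, -0.7]
gripper_width: 13.4
grasp_force: 59.2
```

```bash
python3 - <<'E'
from h import *
s=read_state();print(s['clock'],s['position'],s['contact_force'],s['ee_rot'])
im=get_image("scene");w=get_image("wrist")
cv2.imwrite("pics/s3.png",cv2.cvtColor(np.hstack([cv2.resize(im[160:270,290:410],(480,440)),cv2.resize(w[0:384,130:380],(310,440))]),cv2.COLOR_RGB2BGR))
E
```

```text
7.675 [482.4749504  126.26064004 147.15609241] [ 1.06232197  0.03619368 -0.71024636] [-6.53478060e-01  7.56945025e-01 -2.82852246e-04  7.58070353e-04]
```

View pics/s3.png

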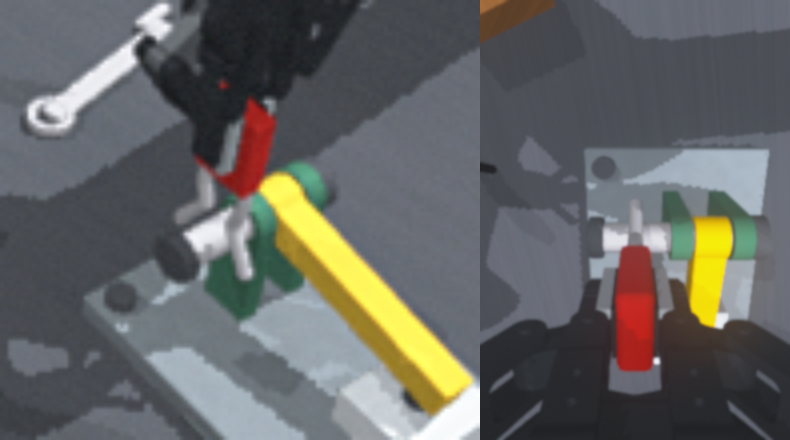

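The legs straddle the neck near its middle (wrist panel (635,235), collar at 600, cheek at 665), and there is no contact force. Pushing down.

Call:
arm_command --steps '[0,0,0.01,0,0,0,0.006,0,0,0,0.005,0,0,0,0.005,0,0,0,0.004,0,0,0,0.004,0,0,0,0,0]'

```text
clock: 8.65
position: [481.1, 125.6, 111.3]
ee_rot: [-0.653, 0.757, 0.0, -0.001]
contact_force: [-0.9, -2.7, -3.0]
gripper_width: 13.6
grasp_force: 59.0
```

Call:
arm_command --steps '[0,0,0.002,0,0,0,0.002,0,0,0,0,0]'

```text
clock: 9.02
position: [481.9, 125.8, 108.4]
ee_rot: [-0.653, 0.757, -0.0, -0.0]
contact_force: [-0.6, -3.8, 0.3]
gripper_width: 13.1
grasp_force: 59.7
```

Call:
arm_command --steps '[0,0,0.0015,0,0,0,0.0015,0,0,0,0,0]'

```text
clock: 9.4
position: [482.0, 125.8, 108.2]
ee_rot: [-0.654, 0.757, -0.001, 0.0]
contact_force: [-7.2, -4.2, 18.1]
gripper_width: 13.3
grasp_force: 62.2
```

The downward move has stopped at 18 N with the TCP at 108 mm, so the clip is home. Releasing, backing off upward and checking.

Call:
arm_command --steps '[0,0,-0.002,0,0,0,0,0,0,0,0,0,0,0,0,0,0,0,0,0]' --grip 0.036

```text
clock: 10.02
position: [481.9, 126.0, 107.1]
ee_rot: [-0.653, 0.757, 0.0, -0.0]
contact_force: [-0.1, 0.2, 0.3]
gripper_width: 35.9
grasp_force: 0.0
```

Call:
arm_command --steps '[0,0,-0.02,0,0,0,-0.04,0,0,0,-0.05,0,-0.04,0,-0.03,0,-0.05,0,0,0,-0.05,0,0,0,0,0,0,0]'

```text
clock: 10.9
position: [502.5, 267.1, 246.4]
ee_rot: [-0.654, 0.756, 0.0, -0.0]
contact_force: [-0.3, -0.5, -0.5]
gripper_width: 35.8
grasp_force: 0.0
```

```bash
python3 - <<'E'
from h import *
s=read_state();print(s['clock'],s['position'],s['contact_force'],s['gripper_width'])
im=get_image("scene");w=get_image("wrist");c=get_calibration("wrist")
cv2.imwrite("pics/s4.png",cv2.cvtColor(np.hstack([cv2.resize(im[130:280,180:410],(460,300)),cv2.resize(w,(340,300))]),cv2.COLOR_RGB2BGR))
ps=[]
for n,i in(("scene",im),("wrist",w)):
    M=cv2.moments(blob(i,*RED)[0]);ps.append((M['m10']/M['m00'],M['m01']/M['m00']))
print(ps,tri([ray("scene",ps[0]),ray("wrist",ps[1],c)]))
E
```

```text
10.9 [502.48377519 267.13673513 246.38381782] [-0.29343465 -0.53303199 -0.51494987] 35.80349659306973
[(345.2685624012638, 207.7619799894681), (253.8483132814343, 21.441613588110403)] [482.09861767 127.128592   122.16054225]
```

View pics/s4.png

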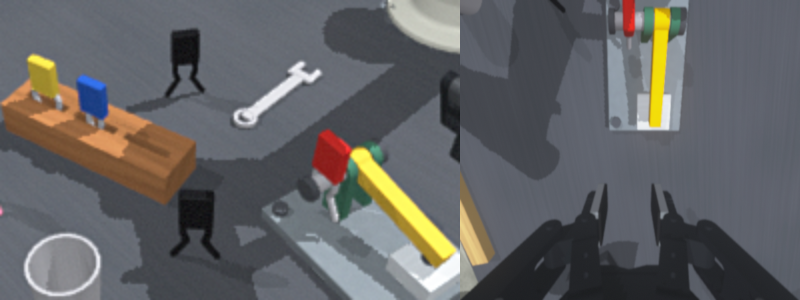

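The red clip sits upright on the neck, at left panel (332,155), with its grip centre at z≈122 mm against 121 mm expected when home. The gripper is clear, and yellow and blue are still in the rack.

```bash
python3 -c "
from bench import *
print(job_done())"
```

```text
the job is handed in; nothing more can be done
None
```

The red clip is snapped fully home on the middle of the pin's neck and let go, the yellow and blue clips were left in their pockets, and the job was handed in at about 11 s; no verdict was returned.

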